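Load a knife-handle scale under the spring clip of a drilling jig

TASK

Load the wooden handle scale that lies on the drilling jig: with one fingertip hold down the tail of the spring clip so that its nose rises, and with the other fingertip push the scale along the plate beneath the nose until its long edge is fully home against both stop pins. Then let go of the clip so that it clamps the scale, and move clear. Only push the scale, do not pick it up, and leave the second scale, the knife, the glue bottle and the jar alone.

Things in the scene. Friction and masses are not known exactly. Their poses are not given: they have to be found in the camera images.
- jig: Drilling jig: grey-painted metal plate 150 x 190 x 12 mm (x, y, z) screwed to the bench. Origin: centre of its underside, z up, top at z = 12 mm; +x is the way the scale is pushed. Two low steel end guides (8 mm high above the plate, inner faces y = +-64 mm, x = -55 to +9 mm) leave the scale 8 mm of play at each end. Four corner screw heads 5 mm high.
- pin_a (a point): Foot of one steel stop pin (8 mm diameter, 12 mm high) on the plate, at x = 11, y = 40 mm of the jig; it stops the scale's leading edge at x = 7 mm. Jig's axes.
- pin_b (a point): Foot of the other, equal stop pin, at x = 11, y = -40 mm of the jig.
- clip_angle (a joint): Angle of the spring clip in rad, 0 at rest (nose down, tail up), grows to 0.50 (hard stop) as the tail is pressed down. A spring returns it: pressing 30 mm behind the hinge pin takes about 2 N to start and 5 N at the stop, nearer the pin in proportion more. About 0.29 when the nose rests on the scale; above about 0.32 the scale passes beneath.
- nose (a point): Underside of the clip's nose, mid-width: a steel bead 6 mm thick, 34 mm long in y, at the end of an arm on the -x side of the pin. At rest the bead spans x = -5 to +1 mm of the jig, its underside 5 mm above the plate, so it blocks the 10 mm thick scale (pushing on it does not open it); with the tail fully down its underside is 13.5 mm above the plate.
- clip: Steel spring clip, 34 mm wide (y), rocking on the hinge pin (its origin): nose on the -x side, tail on the +x side. The tail is a flat plate 3 mm thick reaching from 4 to 50 mm behind (+x of) the hinge pin, sloping up by 0.5 rad at rest, level when fully pressed: then its top is 4 mm above the jig's plate, lower than the scale's top. A fingertip can slide along it in x while pressing.
- hinge (a point): Centre of the clip's hinge pin, which lies along y, at x = 15, y = 0, z = 24 mm of the jig (12 mm above the plate), between two ears (inner faces y = +-19 mm, x = 10 to 20 mm, 18 mm high above the plate). Jig's axes.
- tail_pad (a point): Point on the tail's top face, mid-width, 30 mm behind the hinge pin; about 19 mm above the plate at rest, 4 mm fully pressed.
- home (a point): Point on the jig's top face, at x = -10, y = 0 mm of the jig, with the jig's axes: the scale is home when its origin has this x and its axes agree; then its leading edge is on both pins and 12 mm beneath the nose.
- scale: The handle scale to load: a plain dark wood blank 34 x 112 x 10 mm (x, y, z), about 45 g, lying flat on the jig's plate in front of the clip, its long side across the jig. Origin at the centre of its underside; its x axis is roughly the jig's +x, so its leading long edge is 17 mm ahead of the origin in x and the edge to push is 17 mm behind.
- spare: A second, equal wooden scale, lying on the bench beside the jig; leave it alone. Origin at the centre of its underside.
- knife: A kitchen knife with a wooden handle, 210 x 26 x 15 mm, lying on the bench; leave it alone. Origin at the front of the handle, on the bench.
- glue: White plastic glue bottle, 38 mm diameter, 105 mm high, standing on the bench; leave it alone. Origin at the centre of its underside.
- jar: Glass jar with a steel lid, 52 mm diameter, 55 mm high, standing on the bench; leave it alone. Origin at the centre of its underside.

How it is judged:
By the outcome, as a careful person would: the job done as asked, in the order asked, and still so for the second after the job is handed in, with the robot touching nothing.
It also fails if it takes over 32 s, if anything falls off the work surface, if the arm or the gripper's body presses on something with over 40 N, if the wrist force passes 120 N, or if a joint passes its speed limit or range.

ROBOT

A 6-joint arm with a two-finger parallel gripper is mounted at the origin on the work surface. World frame = base frame: x ahead of the robot, y to its left, z up, the work surface at z = 0. Lengths are in m, angles in degrees, forces in N, time in s.
With the tool pointing down it reaches from about 0.275 to 0.75 m from the base axis. Payload 10.2 kg.
Tool frame: the origin (TCP) lies on the centre line of the jaws, within the pads' length; the fingertips stand 8 mm ahead of it and the grasp point (between the pads) lies 11 mm behind it; z points along the fingers, y is the direction in which the jaws open and shut (so a half turn about z gives the same grasp; the last joint's range is limited). The gripper opens to 88 mm and grips with 3 to 60 N. Pads are 18 mm wide; open, the fingers measure 123 mm over their backs; the gripper's body (75 mm by 187 mm) begins 45 mm behind the grasp point.
Start: joints at [50.397, 17.928, 85.812, -0, 76.261, -12.8], TCP at [0.237, 0.469, 0.209] pointing down, gripper open.
Joint ranges: [-168.41, 168.41], [-55.51, 124.54], [10.69, 146.95], [-70.63, 250.63], [1, 178], [-165.06, 165.06]. Speed limits (degrees/s): [136.94, 136.94, 172.46, 180, 180, 180].

INTERFACE

Orientations are given as [roll, pitch, yaw] about the fixed x, y, z axes, in that order (R = Rz(yaw) Ry(pitch) Rx(roll)).
In Python, from station import env gives the robot as it stands. Calls block until the motion is done:
- env.move_pose(position, orientation): joint-space move of the TCP to a pose.
- env.movel(position, orientation=None, max_speed=0.15, f_stop=None): straight line of the TCP; orientation=None keeps the orientation; max_speed is the mean speed in m/s. With f_stop (N) it stops when the force on the tool has changed by that much, and returns True; else False.
- env.goto_joints(angles): joint-space move.
- env.gripper_open() and env.gripper_close(): open the fingers fully, or close them until they stop; the grip force is fixed at half the most.
- env.wait(seconds).
- env.inverse_kinematics(position, orientation): joint angles nearest the present ones, or None.
- env.observe(): the state.
- env.capture(name): name is "scene" or "top" or "wrist"; returns (picture, depth): 480x640x3 uint8, blue, green, red; 480x640 float32, m along the optical axis (not along the pixel's ray), 0 where there is no reading.
- env.camera_info(name): a dict with "fx", "fy", "cx", "cy" (pixels), "xyz" and "attitude" of the camera in the world. Camera axes: x right, y down, z forward; pixel columns grow to the right and rows downward; lengths in m; the calibration is good to about 2 mm. A picture is of the moment at which its call begins: read the wrist's pose just before it. camera_info takes no time and is no camera call; for the wrist camera it gives the pose at the moment of the call.
A pose or a line that the arm cannot do raises env.PlanningError and nothing moves.
- env.job_done(): hands the job in, once; it reports no verdict.
The state is a dict: "clock": time; "qpos": joint angles; "qvel": joint speeds; "joint_efforts": joint torques, N m; "eef_pos": TCP position; "ee_rot": TCP orientation; "contact_force": force on the tool from outside, world axes, zero at the start; "wrist_torque": the same for the moment, N m; "width": finger opening in m.
Only numpy, scipy, OpenCV 4.12 (cv2) and the standard library are available. Lean on these libraries where they do the work, as an engineer would, in place of code of your own. Each camera call takes 0.05 s, during which the arm holds its last target.

## Working session

There is one attempt and no reset: what is moved stays moved. The work goes in short steps, each a Python script; the robot and the scene stay as the last script left them, time stands still between calls to the robot, and variables do not carry over. Pictures are saved under pics/ and viewed, and the job is handed in when it is done.

```bash
ls; mkdir -p pics
python3 - <<'E'
from station import env
import cv2,numpy as np
for n in("scene","top"):
    p,d=env.capture(n); cv2.imwrite(f"pics/{n}0.png",p); np.save(f"pics/{n}0.npy",d); print(n,env.camera_info(n))
print(env.camera_info("wrist")); print(env.observe())
E
```

```text
pics
scene {'fx': 550.1649007943271, 'fy': 550.1649007943271, 'cx': 319.8179203509569, 'cy': 238.24370649366404, 'xyz': array([1.18836446, 0.24360094, 1.02738258]), 'attitude': array([-148.80898515,    0.22663417,  106.36785267])}
top {'fx': 491.96785813908406, 'fy': 491.96785813908406, 'cx': 314.94330463233746, 'cy': 232.73973414737577, 'xyz': array([0.54216534, 0.07114271, 0.98004815]), 'attitude': array([-177.10357212,   -0.95764199,  -91.00004968])}
{'fx': 344.9359141257061, 'fy': 344.9359141257061, 'cx': 322.9786858900896, 'cy': 244.78601333843622, 'xyz': array([0.17720283, 0.49781766, 0.3845752 ]), 'attitude': array([1.64878849e+02, 6.14891749e-02, 6.32753956e+01])}
{'clock': 0.1, 'qpos': array([ 5.03977302e+01,  1.79584333e+01,  8.58471182e+01,  2.53202981e-04,
        7.62606299e+01, -1.27998672e+01]), 'qvel': array([ 0.10471309, -0.06656164, -0.11659967,  0.05210076,  0.01961243,
       -0.04796722]), 'joint_efforts': array([ 2.24806921e-03, -4.02808571e+01, -2.52642846e+01,  6.95016654e-02,
        3.42616159e-02, -7.57895805e-05]), 'eef_pos': array([0.23658562, 0.46840608, 0.20811539]), 'ee_rot': array([-1.79935518e+02, -1.49020093e-02,  1.53197529e+02]), 'contact_force': array([0.28557727, 0.15574147, 0.15756489]), 'wrist_torque': array([0.01400682, 0.02315737, 0.02826361]), 'width': 0.08817970023317794}
```

View pics/top0.png

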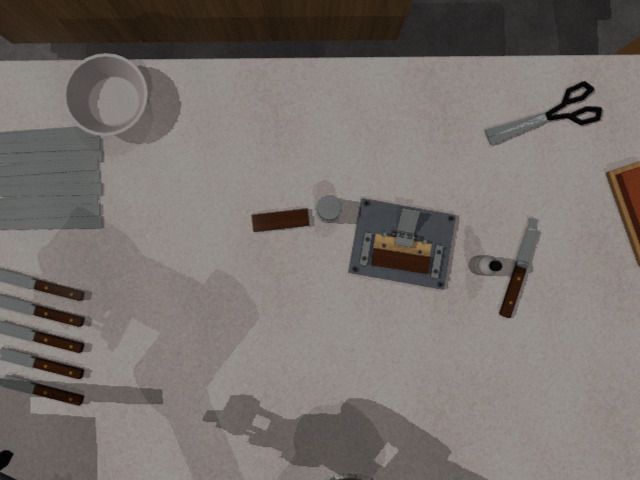

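View pics/scene0.png

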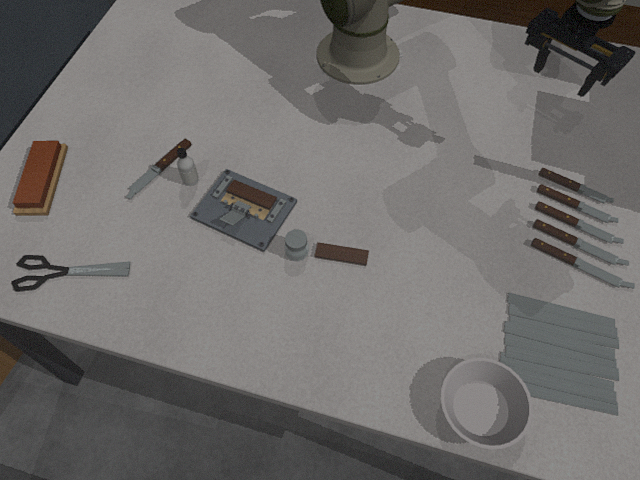

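The top view shows the jig at about (404,243), with the clip tail pointing up (away from the robot). The scale is at (402,260), the jar at (329,208), the spare at (281,220), the glue at (488,265) and the knife at (520,270). Next I'll enlarge it.

```bash
cat > h.py <<'E'
import numpy as np
from scipy.spatial.transform import Rotation as R
def ray(ci,u,v,z):
    M=R.from_euler('xyz',ci['attitude'],degrees=True).as_matrix()
    d=M@np.array([(u-ci['cx'])/ci['fx'],(v-ci['cy'])/ci['fy'],1])
    o=ci['xyz']; return o+d*(z-o[2])/d[2]
def proj(ci,p):
    M=R.from_euler('xyz',ci['attitude'],degrees=True).as_matrix()
    c=M.T@(np.asarray(p)-ci['xyz']); return np.array([ci['fx']*c[0]/c[2]+ci['cx'],ci['fy']*c[1]/c[2]+ci['cy']])
E
python3 - <<'E'
import cv2
p=cv2.imread("pics/top0.png")[185:305,335:475]
cv2.imwrite("pics/top0c.png",cv2.resize(p,None,fx=5,fy=5,interpolation=cv2.INTER_CUBIC)[:600,:800])
from station import env
from h import *
ci=env.camera_info("top")
for n,u,v,z in[("tl",362,199,.012),("tr",459,214,.012),("br",446,288,.012),("bl",349,273,.012),("jar",329,208,.055),("glue",495,266,.1),("scale",402,260,.022)]:print(n,ray(ci,u,v,z))
E
```

```text
tl [ 0.65621118 -0.04025694  0.012     ]
tr [ 0.62333595 -0.23235666  0.012     ]
br [ 0.47769712 -0.20192235  0.012     ]
bl [ 0.51056359 -0.01141828  0.012     ]
jar [0.63503504 0.02750019 0.055     ]
glue [ 0.52125185 -0.26672263  0.1       ]
scale [ 0.53430784 -0.11458633  0.022     ]
```

View pics/top0c.png

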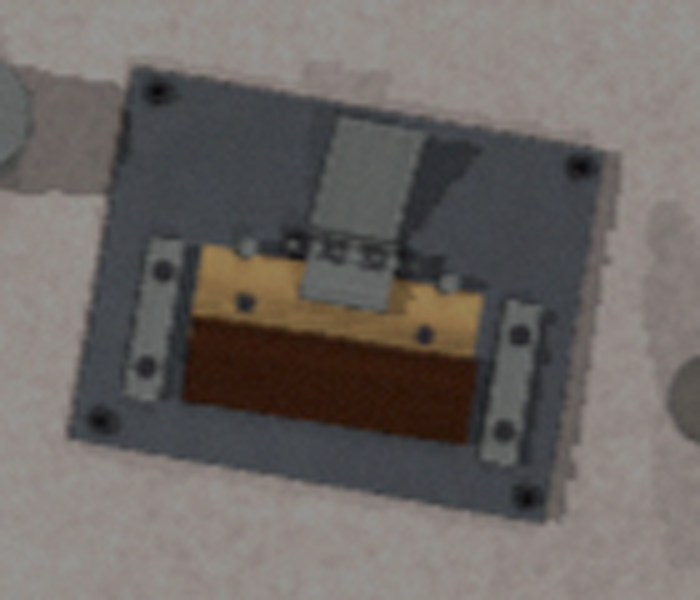

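Run:
```python
from station import env
import cv2,numpy as np
env.move_pose([0.56,-0.11,0.17],[180,0,80])
o=env.observe();print(o['clock'],o['eef_pos'],o['ee_rot'],o['qpos'])
env.wait(0.2)
ci=env.camera_info("wrist");p,d=env.capture("wrist");print(ci)
import pickle;pickle.dump((ci,p,d),open("w1.pkl","wb"));cv2.imwrite("pics/w1.png",p)
o=env.observe();print(o['clock'],o['eef_pos'],o['ee_rot'],o['contact_force'])
```

```text
2.4667 [ 0.56011434 -0.10923028  0.17010611] [ 1.79991599e+02 -4.90174813e-03  8.00723069e+01] [-2.27973949e+01  2.54112224e+01  8.09907725e+01  6.93209621e-03
  7.35909073e+01 -1.28716593e+01]
{'fx': 344.9359141257061, 'fy': 344.9359141257061, 'cx': 322.9786858900896, 'cy': 244.78601333843622, 'xyz': array([ 0.57191881, -0.04449093,  0.34647934]), 'attitude': array([ 1.64850610e+02,  1.59921241e-02, -9.87564005e+00])}
2.7167 [ 0.56007061 -0.10963728  0.17006598] [1.79993713e+02 3.90284419e-04 8.00355510e+01] [ 0.50623746  0.32623331 -1.11242883]
```

View pics/w1.png

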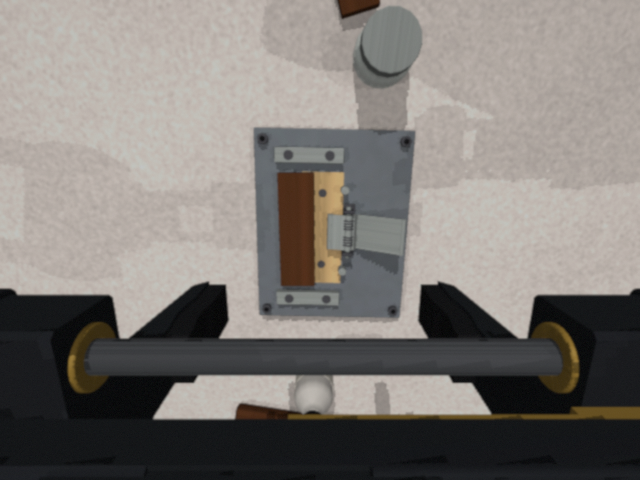

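Run:
```python
import pickle,cv2,numpy as np
from h import *
ci,p,d=pickle.load(open("w1.pkl","rb"))
c=p[120:325,245:425]
cv2.imwrite("pics/w1c.png",cv2.resize(c,None,fx=2.9*1.0,fy=2.9,interpolation=cv2.INTER_CUBIC))
M=R.from_euler('xyz',ci['attitude'],degrees=True).as_matrix()
def P(u,v):
    z=d[v,u];return ci['xyz']+M@np.array([(u-ci['cx'])/ci['fx']*z,(v-ci['cy'])/ci['fy']*z,z])
for n,u,v in[("plate",265,200),("scale",295,230),("scale",300,190),("light",328,200),("light",328,272),("nose",337,232),("tail",365,235),("tailend",400,237),("plateR",385,170),("bench",200,200)]:print(n,P(u,v).round(4))
```

```text
plate [ 0.5083 -0.0798  0.0106]
scale [ 0.5329 -0.1116  0.0235]
scale [ 0.5448 -0.075   0.0229]
light [ 0.5688 -0.0901  0.0126]
light [ 0.5564 -0.1631  0.0121]
nose [ 0.5723 -0.1196  0.0267]
tail [ 0.5983 -0.1277  0.0246]
tailend [ 0.6281 -0.1307  0.0411]
plateR [ 0.6268 -0.0713  0.0126]
bench [ 0.4421 -0.0697  0.0005]
```

View pics/w1c.png

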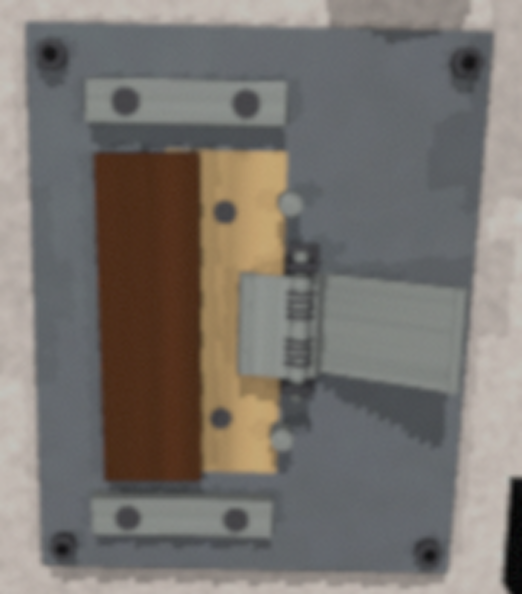

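Run:
```python
import pickle,numpy as np
from h import *
from scipy.optimize import least_squares
ci,p,d=pickle.load(open("w1.pkl","rb"))
W=lambda c,z:ray(ci,c[0]/2.9+245-.3,c[1]/2.9+120-.3,z)[:2]
def fit(w,m):
    w,m=np.array(w),np.array(m)
    def T(q):
        c,s=np.cos(q[2]),np.sin(q[2]);return m@np.array([[c,s],[-s,c]])+q[:2]
    r=least_squares(lambda q:(T(q)-w).ravel(),[.56,-.11,-.17]);return r.x,((T(r.x)-w)*1000).round(1)
cor=[W(c,.012) for c in[(28,24),(492,32),(447,571),(45,566)]];mc=[(-.075,.095),(.075,.095),(.075,-.095),(-.075,-.095)]
pin=[W(c,.024) for c in[(290,204),(281,440)]];mp=[(.011,.04),(.011,-.04)]
q,r=fit(cor,mc);print("corners",q,np.degrees(q[2]),r.tolist())
q,r=fit(pin,mp);print("pins",q,np.degrees(q[2]),r.tolist())
q,r=fit(cor+pin,mc+mp);print("all",q,np.degrees(q[2]),r.tolist())
sc=[W(c,.022) for c in[(95,153),(201,152),(201,481),(106,480)]]
s,r=fit(sc,[(-.017,.056),(.017,.056),(.017,-.056),(-.017,-.056)]);print("scale",s,np.degrees(s[2]),r.tolist())
c,sn=np.cos(q[2]),np.sin(q[2]);J=np.array([[c,sn],[-sn,c]])
print("scale in jig",J@(s[:2]-q[:2])*1000,np.degrees(s[2]-q[2]))
for n,cc,z in[("tailend mid",(461,340),.038+.003),("hinge",(301,320),.027)]:print(n,J@(W(cc,z)-q[:2])*1000)
```

```text
corners [ 0.56768721 -0.11945497 -0.18966185] -10.866823809182378 [[-1.2, 1.1], [1.3, 0.5], [1.2, -1.3], [-1.2, -0.3]]
pins [ 0.56724635 -0.11918092 -0.19429355] -11.132200422588575 [[0.0, 0.0], [-0.0, -0.0]]
all [ 0.56753716 -0.11937953 -0.1898714 ] -10.878829668487256 [[-1.4, 1.2], [1.1, 0.6], [1.0, -1.3], [-1.4, -0.2], [0.1, -0.1], [0.5, -0.2]]
scale [ 0.53412544 -0.1134269  -0.17563562] -10.063179545142779 [[-0.1, 0.4], [0.1, -0.0], [0.5, -0.2], [-0.6, -0.2]]
scale in jig [-33.93471979  -0.46022092] 0.8156501233444776
tailend mid [64.96260511  0.37662097]
hinge [15.53856837  2.79324983]
```

Jig pose: (0.5675, -0.1194), yaw -10.95°. The residuals are about 1 mm, and the tail end measures at 65 mm, as specified. The scale origin is at jig x = -34, y = -0.5, +0.8°. With the jaws along the jig's x, I'll press the tail with the front finger and push by moving the arm. The last few mm I'll push by closing the jaws, which keeps the front finger well on the tail.

```bash
cat >> h.py <<'E'
Q=np.array([.5675,-.1193]);YAW=np.radians(-10.95)
def J2W(x,y,tip):  # jig mm, tip height above plate mm -> TCP world
    c,s=np.cos(YAW),np.sin(YAW)
    v=Q+np.array([c*x-s*y,s*x+c*y])/1000
    return [v[0],v[1],.012+tip/1000+.008]
def W2J(p):
    c,s=np.cos(YAW),np.sin(YAW);dd=(np.asarray(p[:2])-Q)*1000
    return np.array([c*dd[0]+s*dd[1],-s*dd[0]+c*dd[1],(p[2]-.020)*1000]).round(2)
ORI=[180,0,79.05]
E
python3 - <<'E'
from station import env
from h import *
import cv2,pickle
def st(t):
    o=env.observe();print(t,o['clock'],W2J(o['eef_pos']),o['ee_rot'].round(2),o['contact_force'].round(1),o['width'])
env.move_pose(J2W(-12,0,50),ORI);st("above")
print(env.movel(J2W(-12,0,24),max_speed=.08));st("pre")
print(env.movel(J2W(-12,0,5),max_speed=.03,f_stop=12));env.wait(.1);st("press")
ci=env.camera_info("wrist");p,d=env.capture("wrist");pickle.dump((ci,p,d),open("w2.pkl","wb"));cv2.imwrite("pics/w2.png",p)
p,d=env.capture("scene");cv2.imwrite("pics/s2.png",cv2.resize(p[140:260,160:320],None,fx=5,fy=5,interpolation=cv2.INTER_CUBIC))
E
```

```text
above 3.2 [-1.134e+01 -3.000e-02  5.107e+01] [1.7994e+02 1.0000e-02 7.9060e+01] [0.2 1.  0.4] 0.0882592732978918
False
pre 3.675 [-1.166e+01 -2.000e-02  2.450e+01] [1.7996e+02 1.0000e-02 7.9050e+01] [ 0.1 -0.6 -0.3] 0.08794971287506609
False
press 4.5583 [-11.86  -0.02   5.2 ] [1.7998e+02 1.0000e-02 7.9050e+01] [-0.1 -0.3  0.3] 0.08826278886365303
```

View pics/w2.png

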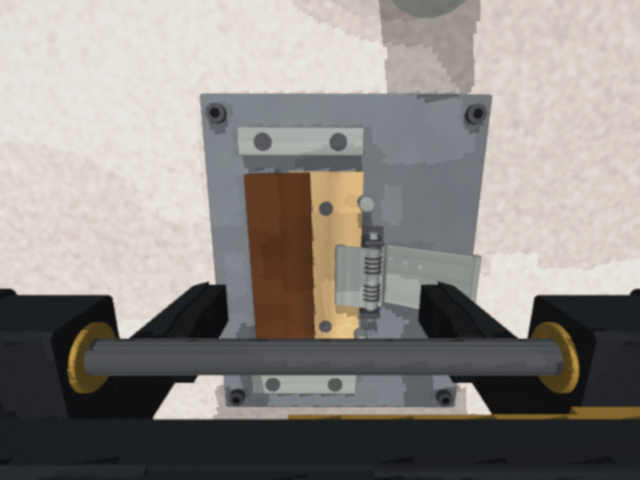

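View pics/s2.png

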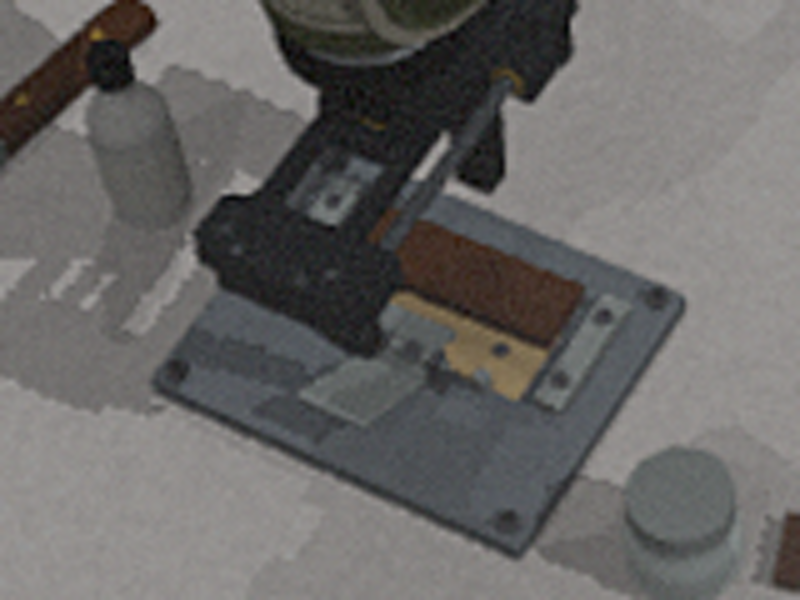

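Run:
```python
import pickle,cv2,numpy as np
from h import *
from station import env
ci,p,d=pickle.load(open("w2.pkl","rb"));print(ci['xyz'],ci['attitude'])
o=env.observe();print(o['eef_pos'],o['ee_rot'])
M=R.from_euler('xyz',o['ee_rot'],degrees=True).as_matrix()
for n,y in(("tail in",.044),("tail out",.0615),("push in",-.044),("push out",-.0615)):
  for dx in(-.009,.009):
    w=o['eef_pos']+M@np.array([dx,y,.008]);print(n,dx,w.round(4),proj(ci,w).round(0),proj(env.camera_info("scene"),w).round(0))
ci2=env.camera_info("scene")
print([((proj(ci2,J2W(a,b,-8))-[160,140])*5).round(0) for a,b in[(-75,95),(75,95),(75,-95),(-75,-95)]])
Mw=R.from_euler('xyz',ci['attitude'],degrees=True).as_matrix()
def P(u,v):
    z=d[v,u];return ci['xyz']+Mw@np.array([(u-ci['cx'])/ci['fx']*z,(v-ci['cy'])/ci['fy']*z,z])
for n,u,v in[("tail",425,270),("tail",455,270),("finger",430,320),("finger",205,320),("nose",350,280),("plate",430,200),("bar",320,355),("fing",450,350),("block",60,320),("bar2",320,440)]:print(n,P(u,v).round(4),W2J(P(u,v)))
```

```text
[ 0.56878003 -0.05221553  0.20160933] [ 1.64844944e+02 -5.91297539e-04 -1.08715336e+01]
[ 0.55578226 -0.11703069  0.02516172] [1.79985584e+02 4.82861610e-03 7.90519686e+01]
tail in -0.009 [ 0.5973 -0.1342  0.0172] [399. 287.] [233. 214.]
tail in 0.009 [ 0.6007 -0.1166  0.0172] [401. 257.] [240. 217.]
tail out -0.009 [ 0.6145 -0.1375  0.0172] [429. 287.] [229. 220.]
tail out 0.009 [ 0.6179 -0.1199  0.0172] [432. 257.] [236. 223.]
push in -0.009 [ 0.5109 -0.1175  0.0172] [245. 287.] [253. 186.]
push in 0.009 [ 0.5143 -0.0998  0.0171] [243. 257.] [260. 189.]
push out -0.009 [ 0.4937 -0.1142  0.0171] [215. 287.] [257. 180.]
push out 0.009 [ 0.4971 -0.0965  0.0171] [212. 257.] [264. 183.]
[array([687., 290.]), array([520., 546.]), array([149., 376.]), array([331., 139.])]
tail [ 0.6102 -0.1216  0.0297] [42.34  5.86  9.71]
tail [ 0.623  -0.1212  0.0378] [54.87  8.71 17.77]
finger [ 0.5991 -0.1256  0.0739] [32.25 -0.21 53.86]
finger [ 0.5119 -0.1056  0.0801] [-57.17   2.9   60.08]
nose [ 0.5705 -0.1222  0.0234] [ 3.49 -2.23  3.39]
plate [ 0.6216 -0.0886  0.0125] [47.29 40.42 -7.54]
bar [ 0.5602 -0.0935  0.1364] [-12.07  23.97 116.41]
fing [ 0.5877 -0.0974  0.1365] [ 15.64  25.29 116.52]
block [ 0.5102 -0.0746  0.1381] [-64.75  33.04 118.1 ]
bar2 [ 0.5601 -0.0947  0.1577] [-11.89  22.73 137.72]
```

Run:
```python
import pickle,cv2,numpy as np
from h import *
for f in("w1.pkl","w2.pkl"):
  ci,p,d=pickle.load(open(f,"rb"))
  Mw=R.from_euler('xyz',ci['attitude'],degrees=True).as_matrix()
  vv,uu=np.mgrid[0:480,0:640]
  P=ci['xyz']+np.stack([(uu-ci['cx'])/ci['fx']*d,(vv-ci['cy'])/ci['fy']*d,d],-1)@Mw.T
  print(f,"cam z",ci['xyz'][2])
  for u in(425,430,440,450,205,215,222):
    print(u,[(v,round(float(P[v,u,2]-ci['xyz'][2]),3)) for v in range(280,336,6)])
cv2.imwrite("pics/w2c.png",cv2.resize(p[230:400,180:480],None,fx=2.6,fy=2.6,interpolation=cv2.INTER_CUBIC))
```

```text
w1.pkl cam z 0.3464793431693932
425 [(280, -0.347), (286, -0.143), (292, -0.137), (298, -0.137), (304, -0.137), (310, -0.135), (316, -0.136), (322, -0.135), (328, -0.135), (334, -0.134)]
430 [(280, -0.347), (286, -0.143), (292, -0.138), (298, -0.131), (304, -0.13), (310, -0.13), (316, -0.129), (322, -0.128), (328, -0.128), (334, -0.127)]
440 [(280, -0.347), (286, -0.142), (292, -0.136), (298, -0.132), (304, -0.124), (310, -0.122), (316, -0.12), (322, -0.12), (328, -0.121), (334, -0.12)]
450 [(280, -0.346), (286, -0.14), (292, -0.133), (298, -0.129), (304, -0.124), (310, -0.119), (316, -0.115), (322, -0.11), (328, -0.109), (334, -0.109)]
205 [(280, -0.346), (286, -0.142), (292, -0.137), (298, -0.131), (304, -0.125), (310, -0.121), (316, -0.121), (322, -0.12), (328, -0.121), (334, -0.119)]
215 [(280, -0.346), (286, -0.143), (292, -0.137), (298, -0.131), (304, -0.13), (310, -0.13), (316, -0.129), (322, -0.129), (328, -0.127), (334, -0.127)]
222 [(280, -0.347), (286, -0.143), (292, -0.14), (298, -0.14), (304, -0.139), (310, -0.138), (316, -0.138), (322, -0.137), (328, -0.137), (334, -0.3
[... 413 characters left out ...]
4, -0.124), (310, -0.122), (316, -0.121), (322, -0.121), (328, -0.12), (334, -0.119)]
450 [(280, -0.165), (286, -0.139), (292, -0.133), (298, -0.129), (304, -0.125), (310, -0.119), (316, -0.115), (322, -0.11), (328, -0.108), (334, -0.108)]
205 [(280, -0.201), (286, -0.142), (292, -0.136), (298, -0.13), (304, -0.125), (310, -0.121), (316, -0.121), (322, -0.12), (328, -0.119), (334, -0.119)]
215 [(280, -0.188), (286, -0.143), (292, -0.137), (298, -0.131), (304, -0.13), (310, -0.129), (316, -0.129), (322, -0.128), (328, -0.127), (334, -0.127)]
222 [(280, -0.189), (286, -0.143), (292, -0.141), (298, -0.14), (304, -0.139), (310, -0.139), (316, -0.138), (322, -0.137), (328, -0.137), (334, -0.189)]
```

View pics/w2c.png

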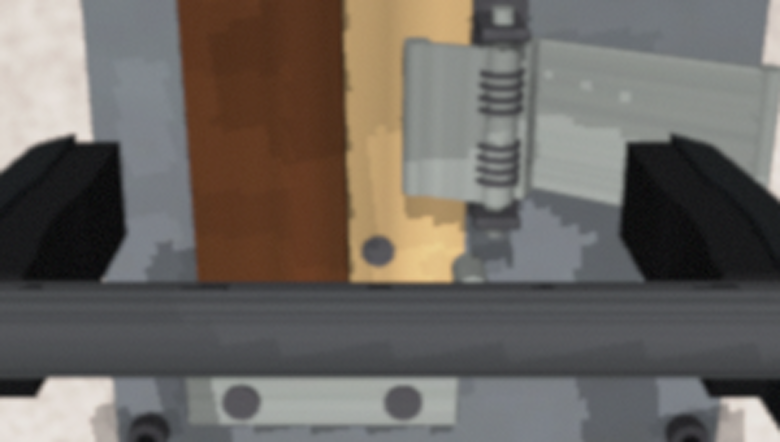

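Run:
```python
import pickle,cv2,numpy as np
from h import *
ci,p,d=pickle.load(open("w1.pkl","rb"))
Mw=R.from_euler('xyz',ci['attitude'],degrees=True).as_matrix()
vv,uu=np.mgrid[0:480,0:640]
P=ci['xyz']+np.stack([(uu-ci['cx'])/ci['fx']*d,(vv-ci['cy'])/ci['fy']*d,d],-1)@Mw.T
T=R.from_euler('xyz',[180,0,80.04],degrees=True).as_matrix()
L=(P-np.array([.56007,-.10963,.17007]))@T*1000
for v in(284,285,286,288,292,300,310,320):
  print(v,[(u,L[v,u].round(0).tolist()) for u in(200,215,224,424,430,440) if d[v,u]<.25])
m=(d>0)&(d<.2); print("max tool z",L[m][:,2].max(), np.percentile(L[m][:,2],99.9))
for lo in range(-60,10,6):
  s=m&(L[...,2]>lo)&(L[...,2]<lo+6)&(abs(L[...,1])<65)
  if s.sum(): q=L[s];print(lo,s.sum(),"x",q[:,0].min().round(),q[:,0].max().round(),"|y|",abs(q[:,1]).min().round(),abs(q[:,1]).max().round())
```

```text
284 [(200, [10.0, -54.0, -35.0]), (215, [9.0, -48.0, -31.0]), (224, [9.0, -44.0, -31.0]), (424, [9.0, 46.0, -31.0]), (430, [9.0, 49.0, -31.0]), (440, [10.0, 52.0, -34.0])]
285 [(200, [10.0, -53.0, -36.0]), (215, [9.0, -48.0, -33.0]), (224, [8.0, -44.0, -31.0]), (424, [9.0, 45.0, -33.0]), (430, [8.0, 49.0, -31.0]), (440, [10.0, 52.0, -35.0])]
286 [(200, [10.0, -53.0, -36.0]), (215, [8.0, -48.0, -33.0]), (224, [8.0, -44.0, -32.0]), (424, [9.0, 45.0, -33.0]), (430, [8.0, 48.0, -33.0]), (440, [9.0, 52.0, -34.0])]
288 [(200, [10.0, -52.0, -39.0]), (215, [8.0, -47.0, -35.0]), (224, [7.0, -44.0, -32.0]), (424, [8.0, 45.0, -35.0]), (430, [8.0, 48.0, -35.0]), (440, [9.0, 52.0, -36.0])]
292 [(200, [9.0, -51.0, -42.0]), (215, [8.0, -46.0, -39.0]), (224, [5.0, -44.0, -32.0]), (424, [8.0, 44.0, -38.0]), (430, [8.0, 46.0, -39.0]), (440, [9.0, 50.0, -41.0])]
300 [(200, [8.0, -49.0, -48.0]), (215, [8.0, -44.0, -47.0]), (224, [2.0, -44.0, -34.0]), (424, [4.0, 44.0, -38.0]), (430, [7.0, 44.0, -46.0]), (440, [8.0, 48.0, -48.0])]
310 [(200, [8.0, -46.0, -57.0]), (215, [3.0, -44.0, -47.0]), (224, [-2.0, -44.0, -35.0]), (424, [-1.0, 45.0, -38.0]), (430, [3.0, 45.0, -46.0]), (440, [7.0, 45.0, -55.0])]
320 [(200, [6.0, -45.0, -60.0]), (215, [-0.0, -44.0, -48.0]), (224, [-7.0, -44.0, -35.0]), (424, [-4.0, 44.0, -40.0]), (430, [0.0, 44.0, -49.0]), (440, [4.0, 46.0, -56.0])]
max tool z -29.215301698835315 -31.4023956135821
-60 938 x -5.0 11.0 |y| 44.0 60.0
-54 1062 x -8.0 11.0 |y| 43.0 59.0
-48 801 x -10.0 11.0 |y| 43.0 58.0
-42 723 x -10.0 11.0 |y| 43.0 58.0
-36 544 x -10.0 11.0 |y| 43.0 57.0
-30 5 x -4.0 8.0 |y| 44.0 52.0
```

The camera shows the real fingertips about 39 mm further back than the stated geometry: at tool z of about -31 mm, not +8. Their x and y agree with the data. The zero contact force and the scene view say the same, so the tail hasn't been touched yet. I'll lower in guarded steps and let contact force confirm the height.

```bash
sed -i 's/+tip\/1000+.008\]/+tip\/1000-.031]/; s/(p\[2\]-.020)/(p[2]+.019)/' h.py
python3 - <<'E'
from station import env
from h import *
import cv2,pickle
def st(t):
    o=env.observe();print(t,round(o['clock'],2),W2J(o['eef_pos']),o['contact_force'].round(1),o['wrist_torque'].round(2))
st("now")
for h in(26,20,15,11,8):
    r=env.movel(J2W(-12,0,h),ORI,max_speed=.05,f_stop=10);env.wait(.1);st((h,r))
    if r:break
ci=env.camera_info("wrist");p,d=env.capture("wrist");pickle.dump((ci,p,d),open("w3.pkl","wb"));cv2.imwrite("pics/w3.png",p)
p,d=env.capture("scene");cv2.imwrite("pics/s3.png",cv2.resize(p[140:260,160:320],None,fx=5,fy=5,interpolation=cv2.INTER_CUBIC))
E
```

```text
now 4.66 [-11.94   0.    44.16] [-0.2 -0.2  0.2] [-0.05  0.03 -0.03]
(26, False) 5.27 [-1.183e+01 -2.000e-02  2.615e+01] [ 0.2 -0.3  0.5] [-0.05  0.07  0.01]
(20, False) 5.63 [-11.98   0.02  20.  ] [-0.  -0.3  0.6] [-0.    0.08 -0.01]
(15, False) 5.98 [-11.78  -0.07  15.2 ] [ 0.5 -0.1  2.1] [-0.16 -0.1   0.03]
(11, False) 6.33 [-11.81  -0.04  11.12] [0.5 0.4 3.2] [-0.15 -0.19 -0.09]
(8, False) 6.68 [-12.16  -0.02   8.1 ] [-1.8 -0.3  4.9] [-0.16  0.16 -0.01]
```

View pics/w3.png

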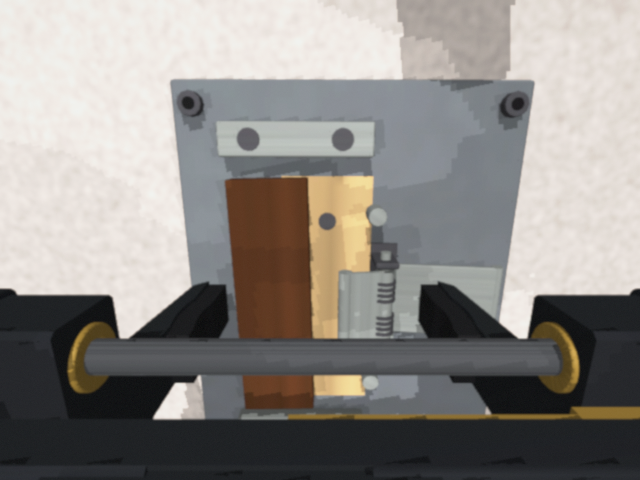

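View pics/s3.png

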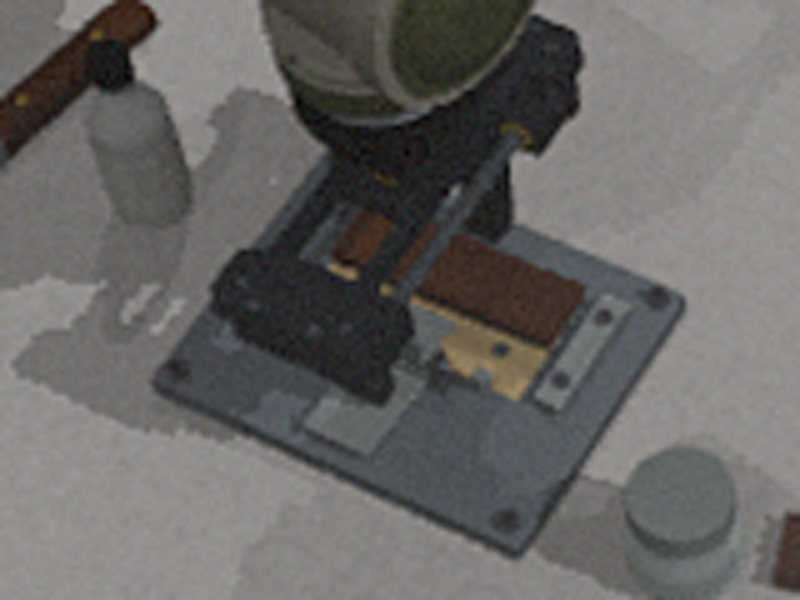

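Contact came between 20 and 15 mm, as the tail geometry predicts. The force rose to 4.9 N, the tail is now nearly level at (450,290), and the nose is up. I'll press to 5 mm and then push.

Run:
```python
from station import env
from h import *
import cv2,pickle
def st(t):
    o=env.observe();print(t,round(o['clock'],2),W2J(o['eef_pos']),o['contact_force'].round(1),o['wrist_torque'].round(2))
r=env.movel(J2W(-12,0,5),ORI,max_speed=.03,f_stop=8);env.wait(.1);st(r)
ci=env.camera_info("wrist");p,d=env.capture("wrist")
Mw=R.from_euler('xyz',ci['attitude'],degrees=True).as_matrix()
for n,u,v in[("tail",420,272),("tail",460,275),("tail",490,280),("nose",350,300),("nose",360,320),("scale",270,250)]:
    z=d[v,u];print(n,(W2J(ci['xyz']+Mw@np.array([(u-ci['cx'])/ci['fx']*z,(v-ci['cy'])/ci['fy']*z,z]))-[0,0,31]).round(1))
for x in(-4,2,8):
    r=env.movel(J2W(x,0,5),ORI,max_speed=.03,f_stop=15);st((x,r))
    if r:break
env.wait(.1);st("end")
ci=env.camera_info("wrist");p,d=env.capture("wrist");pickle.dump((ci,p,d),open("w4.pkl","wb"));cv2.imwrite("pics/w4.png",p)
p,d=env.capture("scene");cv2.imwrite("pics/s4.png",cv2.resize(p[140:260,160:320],None,fx=5,fy=5,interpolation=cv2.INTER_CUBIC))
```

```text
False 7.13 [-1.252e+01 -1.000e-02  5.340e+00] [-5.7 -0.8  9.6] [-0.11  0.43 -0.04]
tail [31.6 13.8  4. ]
tail [49.8 12.4  3.9]
tail [63.5 10.1  4.1]
nose [-0.9  7.  19.3]
nose [ 3.6 -2.5 18.6]
scale [-34.5  25.7  10.2]
(-4, False) 7.6 [-4.52  0.18  5.3 ] [-5.9  0.8  8.9] [0.08 0.48 0.01]
(2, False) 7.95 [1.45 0.23 5.26] [-5.   2.   7.9] [0.13 0.51 0.04]
(8, False) 8.3 [7.48 0.23 5.22] [-4.4  1.2  8.5] [0.14 0.39 0.03]
end 8.4 [7.5  0.24 5.21] [-4.3  0.8  7.6] [ 0.05  0.4  -0.02]
```

View pics/w4.png

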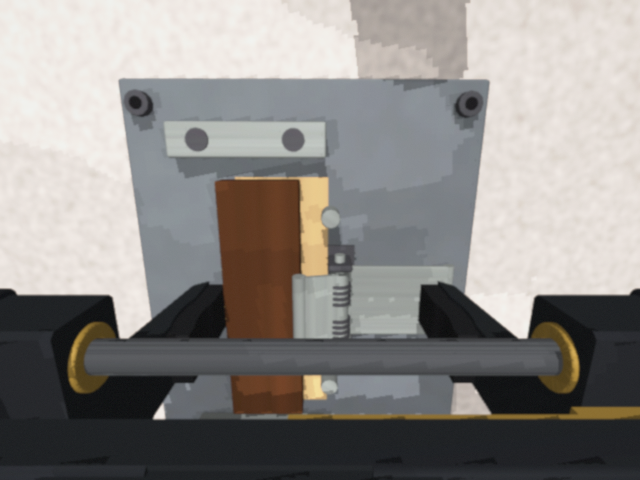

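View pics/s4.png

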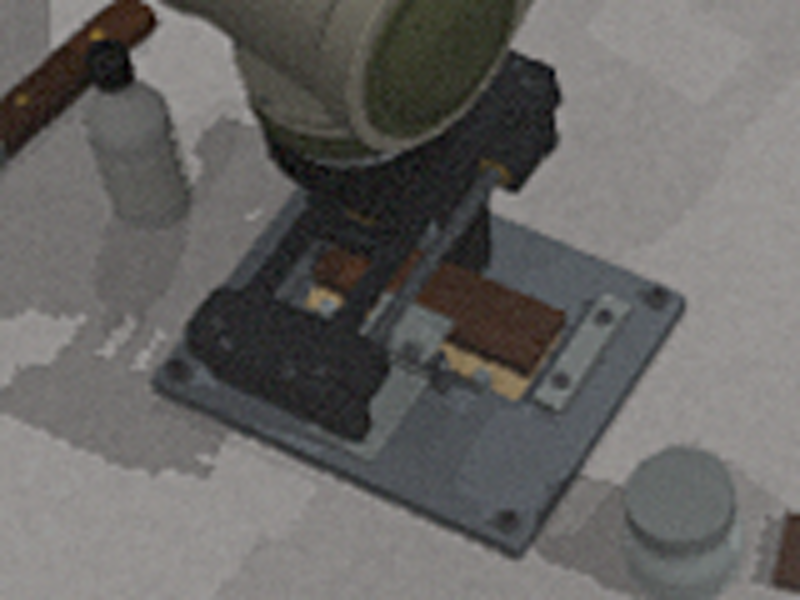

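The tail is flat at 4 mm (clip fully open), and the scale's leading edge is entering under the nose. I'll push another 4 mm with the arm, then close the jaws for the last few mm against the pins.

Run:
```python
from station import env
from h import *
import cv2,pickle
def st(t):
    o=env.observe();print(t,round(o['clock'],2),W2J(o['eef_pos']),o['contact_force'].round(1),o['wrist_torque'].round(2),round(o['width'],4))
r=env.movel(J2W(12.5,0,5),ORI,max_speed=.03,f_stop=15);st(r)
env.gripper_close();st("closed")
env.wait(.2);st("")
ci=env.camera_info("wrist");p,d=env.capture("wrist");pickle.dump((ci,p,d),open("w5.pkl","wb"));cv2.imwrite("pics/w5.png",p)
```

```text
False 8.8 [11.93  0.23  5.19] [-4.6  1.6  7.8] [0.13 0.47 0.05] 0.0882
closed 9.31 [8.2  0.15 5.11] [-24.8   3.4  22.1] [0.17 3.41 0.01] 0.0702
 9.51 [8.19 0.14 5.1 ] [-25.2   2.2  22.8] [0.24 3.45 0.04] 0.0699
```

View pics/w5.png

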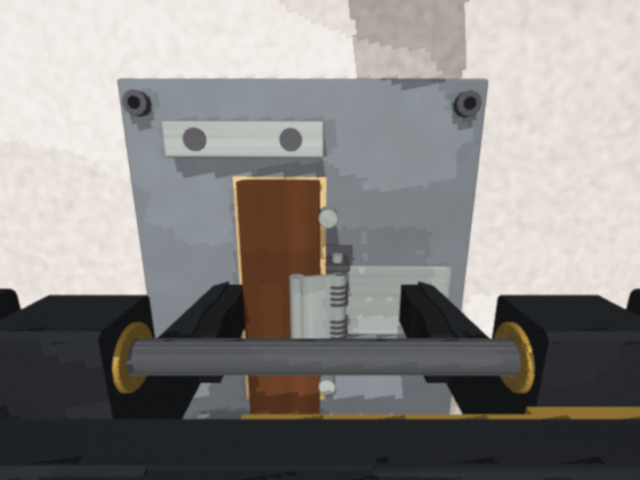

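The push finger's inner face is now at jig x = -26.8 (home is -27). The force rose to 25 N against the pins, and the scale covers the pale inlay. I'll open the jaws, which backs the push finger off while the tail stays pressed, and check before releasing.

Run:
```python
from station import env
from h import *
import cv2,pickle
def st(t):
    o=env.observe();print(t,round(o['clock'],2),W2J(o['eef_pos']),o['contact_force'].round(1),o['wrist_torque'].round(2),round(o['width'],4))
env.gripper_open();env.wait(.2);st("open")
ci=env.camera_info("wrist");p,d=env.capture("wrist");pickle.dump((ci,p,d),open("w6.pkl","wb"))
cv2.imwrite("pics/w6.png",cv2.resize(p[150:430,170:480],None,fx=2.1,fy=2.1,interpolation=cv2.INTER_CUBIC))
```

```text
open 10.22 [11.15  0.21  5.16] [-8.6  2.4 11.7] [0.22 1.01 0.01] 0.0881
```

View pics/w6.png

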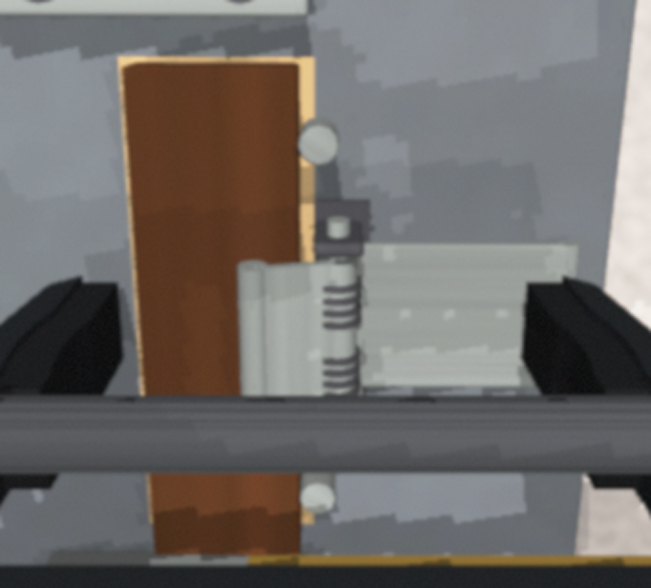

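Both pins' left rims coincide with the scale's leading edge (x≈300 in the crop at both pins), and the push finger is clear. I'll release slowly and lift away.

Run:
```python
from station import env
from h import *
import cv2,pickle
def st(t):
    o=env.observe();print(t,round(o['clock'],2),W2J(o['eef_pos']),o['contact_force'].round(1),round(o['width'],4))
x=W2J(env.observe()['eef_pos'])[0]
env.movel(J2W(x,0.2,28),ORI,max_speed=.03);st("lift")
env.movel(J2W(x-12,0,150),ORI,max_speed=.15);env.wait(.3);st("clear")
ci=env.camera_info("wrist");p,d=env.capture("wrist");pickle.dump((ci,p,d),open("w7.pkl","wb"));cv2.imwrite("pics/w7.png",p)
cv2.imwrite("pics/w7c.png",cv2.resize(p[120:325,240:425],None,fx=2.9,fy=2.9,interpolation=cv2.INTER_CUBIC))
```

```text
lift 11.18 [11.    0.22 27.81] [-0.2  0.4 -0.7] 0.0881
clear 12.45 [-9.8000e-01  1.0000e-02  1.4954e+02] [-0.2  0.3 -0.1] 0.0883
```

View pics/w7.png

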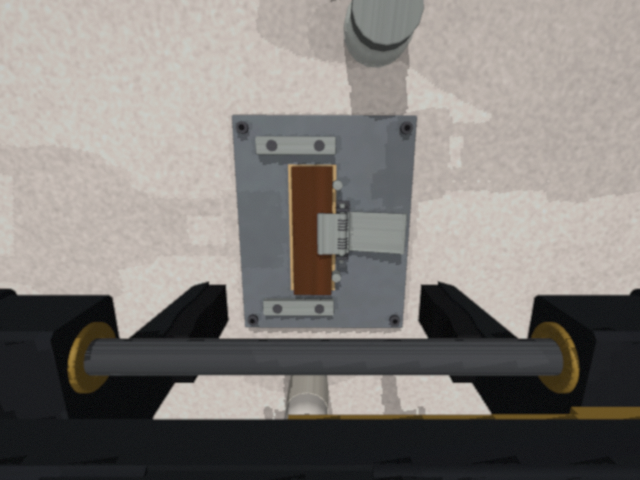

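View pics/w7c.png

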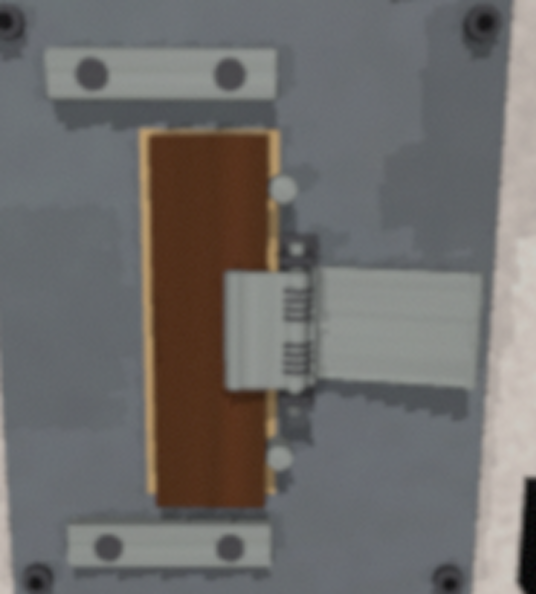

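Run:
```python
import pickle,numpy as np
from h import *
ci,p,d=pickle.load(open("w7.pkl","rb"))
W=lambda c,z:ray(ci,c[0]/2.9+240-.3,c[1]/2.9+120-.3,z)
f=lambda c,z:W2J(W(c,z))[:2]
for n,c,z in[("TL",(149,134),.022),("TR",(270,134),.022),("BR",(265,507),.022),("BL",(156,507),.022),("pinA",(284,189),.024),("pinB",(279,458),.024)]:print(n,f(c,z))
Mw=R.from_euler('xyz',ci['attitude'],degrees=True).as_matrix()
def P(u,v):
    z=np.median(d[v-1:v+2,u-1:u+2]);return (W2J(ci['xyz']+Mw@np.array([(u-ci['cx'])/ci['fx']*z,(v-ci['cy'])/ci['fy']*z,z]))-[0,0,31]).round(1)
for u in(324,355,370,385,400):print(u,P(u,233))
print("scale",P(305,200),P(305,270))
```

```text
TL [-26.42  54.83]
TR [ 7.21 54.88]
BR [  6.65 -56.88]
BL [-26.82 -56.94]
pinA [11.2  39.94]
pinB [ 10.7  -40.12]
324 [ 0.2  0.6 15.2]
355 [26.8 -1.4  6.5]
370 [39.2 -0.6 10. ]
385 [51.5  0.  12.6]
400 [63.6  0.6 14.8]
scale [-15.6  27.3   9.8] [-16.2 -33.5  10.9]
```

Run:
```python
from station import env
print(env.job_done())
```

```text
the job is handed in; nothing more can be done
None
```

The scale is loaded, clamped and handed in at about 12.5 s of the 32 s. I held the tail flat with one fingertip and pushed the scale under the nose with the other. The last few mm I did by closing the jaws, until the scale was against the pins. Then I backed the push finger off, released the clip slowly and lifted clear.

**Last checks:**
- **Scale home:** its leading edge measured jig x = 7.2 mm at one end and 6.7 mm at the other. That is 4.0 mm ahead of both pin centres, one pin radius, so it touches both pins.
- **Clip clamped:** the tail slope gives a clip angle of about 0.28 rad (0.29 expected with the nose on the scale).
- **Robot clear:** the tips were about 150 mm above the plate, with contact force near zero.
- **Other objects:** I never went near the spare, knife, glue or jar. I did not measure their positions again afterwards; the last picture shows only the jar and the glue bottle, both standing.

**What disagreed:**
- **Fingertip position:** the tips really stand about 31 mm behind the TCP, not 8 mm ahead as stated. My first press touched nothing. I corrected it from the wrist camera's depth picture and a guarded descent.
- **Arm give:** the arm yielded about 4 mm while the jaws pressed the scale home at about 25 N.

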